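# Shut the pugmill's oil filler and dip its gearbox oil

## Robot

A 7-joint arm with a two-finger parallel gripper is mounted at the origin on the work surface. World frame = base frame: x ahead of the robot, y to its left, z up, the work surface at z = 0. Lengths are in m, angles in rad, forces in N, time in s.
With the tool pointing down it reaches from about 0.4 to 0.85 m from the base axis. Payload 4.5 kg.
Tool frame: the origin (TCP) lies between the finger pads; the fingertips stand 11 mm ahead of it and the grasp point (between the pads) lies 8 mm behind it; z points along the fingers, y is the line along which they close (so a half turn about z gives the same grasp; the last joint's range is limited). The gripper opens to 88 mm and grips with 3 to 60 N. Pads are 18 mm wide; open, the fingers measure 123 mm over their backs; the gripper's body (75 mm by 187 mm) begins 45 mm behind the grasp point.
Start: joints at [1.261, 0.689, -0.195, 1.565, 0.157, 0.902, -0.215], TCP at [0.211, -0.588, 0.25] pointing down, gripper open.
Joint ranges: [-3.01, 3.01], [-0.46, 2.08], [-1.47, 1.51], [0.13, 2.56], [-1, 4.14], [0.04, 2.09], [-2.66, 2.66]. Speed limits (rad/s): [2.57, 2.57, 3.14, 3.14, 3.14, 3.14, 3.14].

## Interface

Orientations are given as a unit quaternion [x, y, z, w].
In Python, from workcell import manip gives the robot as it stands. The module is installed in compiled form; this text tells all that it offers.
- The arm moves only by the tool carry_out, never from a script. Its argument "increments" is one flat list of numbers, 6 for each row, row after row: the shift along the tool's x, y, z in mm, then the turn, a rotation vector about the tool's x, y, z in rad. In form: [x, y, z, ax, ay, az, x, y, z, ax, ay, az, ...]. A call has 1 to 20 rows; each row shifts and turns the commanded pose from where the row before left it, along the tool's axes as they then stand; what a row does not reach is not made up. A row lasts 1/8 s, in which the tool goes at most 62.5 mm and 10.7 degrees, less where a joint would pass 70% of its speed; a pose out of reach is approached as far as the arm can. A call is refused whole if a number of a shift passes 62.5 or a number of a turn 0.188, either way. A call with a gripper value outside its range is refused whole. "claw" is the closure, from 0 (fully open) to 1 (shut), set as the call begins (left out, the last holds). The fingers move at their own pace and stop on an object; "newtons" is the grip in N (left out, the last holds). Time passes only in rows, so rows that do not move let the fingers close. It gives the time, the measured TCP pose, the force, the opening and the grip force at its end, in the units of the state.
- manip.get_obs(): the state, without advancing time (a new reading comes with each control period).
- manip.grab_frame(name): name is "side" or "top" or "wrist"; returns a dict with "image" (420x560x3 uint8, red, green, blue), "fx", "fy", "cx", "cy" (pixels), "distortion" ([k1, k2, p1, p2, k3] as OpenCV has them; the pictures are not rectified), "R" (3x3) and "t" (3): a world point X has camera coordinates R X + t. Camera axes: x right, y down, z forward; pixel columns grow to the right and rows downward; lengths in m; the calibration is good to about 2 mm. A picture is of the moment at which its call begins. There is no depth.
- manip.finish_job(): hands the job in; it is judged then, once.
Trained networks look in the newest picture that a camera, given by its name, has taken for a name from the list of things; names that differ only in an ending like _2 or _b are one class to them, and where a whole thing is asked for, a point or a joint stands for the part that bears it (a point fixed in the world has none). Each returns a list of dicts, best first, with "confidence" (0 to 1); they miss things now and then, are a little off and sometimes report something else, mostly with a low value. They report only what shows in the picture. A call takes as long as a camera call. They do not tell look-alikes from the thing itself.
- manip.masks_of(label, camera): "mask" (420x560 bool, what is visible of it) and "pixel" ([column, row] in pixels, amid what is visible of it).
The state is a dict: "time": time; "qpos": joint angles; "dq": joint speeds; "joint_efforts": joint torques, N m; "ee_pos": TCP position; "tcp_rot": TCP orientation; "contact_force": force on the tool from outside, world axes, zero at the start; "torque": the same for the moment, N m; "gripper_width": opening from 0.0 (shut) to 1.0 (fully open); "finger_force": force on a finger pad.
Only numpy, scipy, OpenCV 4.12 (cv2) and the standard library are available. Lean on these libraries where they do the work, as an engineer would, in place of code of your own. Each camera call takes 0.05 s, during which the arm holds its last target. There are 200 camera calls.

## Task

The gearbox of the bench pugmill has just been topped up with oil: press its hinged filler lid down until it snaps fully shut, then check the level with the wiped dipstick that lies on the drip tray. Push the dipstick down the sloping dipstick tube until its collar stops against the mouth, draw it right out again, and finish still holding it in the gripper, level and motionless for reading, clear of the machine and at least 20 cm above the bench. Leave the oil bottle, the bowl and the brush where they are.

Things in the scene. Friction and masses are not known exactly. Their poses are not given: they have to be found in the camera images.
- filler_lid (a joint): Opening angle (rad) of the round hinged steel lid (68 mm across, 6 mm thick) on the filler neck on top of the grey gearbox, 0.20 m above the bench. 0 is shut; it starts ajar at 0.45 to 0.85 and stays at any angle by friction. A spring ball catch at the free edge resists in the last 0.15 rad with up to about 5 N there (more nearer the hinge); past it the lid stays shut.
- lid_hinge (a point): Point on the lid's hinge axis, midway along it; the lid's upper face lies 6 mm above it (along z). The frame turns with the lid: x runs in the lid's plane from the free edge to the hinge, y along the hinge axis, z out of the upper face (straight up when the lid is shut).
- lid_edge (a point): Point on the lid's upper face near its free edge, 64 mm from the hinge axis along the lid's -x: the place to press. A thumb tab reaches 19 mm beyond it. While the lid is open its free edge stands up over the neck; it swings down and outward as it shuts. Clear space above.
- dip_tube: Sloping steel dipstick tube on the gearbox's side, 100 mm long. Origin: centre of its flared mouth (32 mm outside, 26 mm inside, narrowing within 14 mm to a 13 mm bore), 0.154 m above the bench. z points out along the tube, up and away from the gearbox, 40 degrees above level; the stick goes in along -z, with room for all its length. Nothing of the machine stands beyond the mouth's plane.
- stick_handle (a point): Centre of the dipstick's black handle: a bar 16 mm wide (y), 20 mm high (z), 90 mm long (x). x runs along the stick to its tip. It starts level, 50 mm above the bench, z up; the handle overhangs the tray's end freely, to be gripped across its width from above at any pitch. The stick weighs 80 to 150 g, its centre of mass 76 mm from here towards the tip.
- stick_seat (a point): Centre of the face of the collar that stops on the tube's mouth, on the stick's axis, 53 mm from stick_handle towards the tip; same axes. The collar (steel, 36 mm across, 8 mm thick) lies on the handle's side of it.
- stick_tip (a point): Rounded tip of the dipstick's 8 mm steel rod, 150 mm beyond stick_seat on the stick's axis; same axes. Two dark rings near it are the level marks.
- drip_tray: Fixed dark steel drip tray, 180 by 100 mm, rim 12 mm high. Origin on the bench midway between its two upright brackets (114 mm apart along x, 58 mm high, 5 mm thick), in whose open-topped 12 mm notches the stick's rod lies, tip towards +x, the seat at x = -64 mm. Lifting the stick 20 mm straight up clears the notches.
- pugmill: The fixed bench pugmill. Origin on the bench under the middle of its gearbox (170 by 170 mm, top at 0.18 m). In its own axes: motor to +x, to 0.32 m out and 0.20 m high; barrel and hopper to +y, the hopper at 0.16 to 0.33 m out and 0.25 m high; dipstick tube to -y.
- oil_bottle: Bystander: small white oil bottle, 52 mm across, 110 mm high, origin under its middle.
- bisque_bowl: Bystander: small bisque bowl, 100 mm across, 45 mm high, origin under its middle.
- glaze_brush: Bystander: brush with a wooden handle lying on the bench, origin at the underside of its middle.
Mind the look-alikes: they are no part of the job. What is meant by the part that bears stick_handle is not pink, and is the larger of those in its own colour.

How it is judged:
By the outcome, as a careful person would: the job done as asked, in the order asked, and still so for the second after the job is handed in, while the arm keeps its last pose, push and grip.
It also fails if it takes over 64 s, if anything falls off the work surface, if the arm or the gripper's body presses on something with over 40 N, if the wrist force passes 120 N, or if a joint passes its speed limit or range.

## Working session

There is one attempt and no reset: what is moved stays moved. The work goes in short steps, Python scripts to look and compute and a tool call to move; the robot and the scene stay as the last step left them, time stands still between calls to the robot, and variables do not carry over. Pictures are saved under pics/ and viewed, at most 12 in all, crops included, and the job is handed in when it is done.

Besides the shell and the picture viewer there is one more tool, called after "Request:" as name(argument=value, ...) on one line, values as JSON. carry_out: Moves the arm, as the interface text tells. Its arguments: {"type":"object","properties":{"increments":{"type":"array"},"claw":{"type":"number"},"newtons":{"type":"number"}},"required":["increments"]}

```bash
mkdir -p pics; cat > h.py <<'E'
import numpy as np, cv2
from workcell import manip
from scipy.spatial.transform import Rotation as Rot
def cal(f):
    K=np.array([[f['fx'],0,f['cx']],[0,f['fy'],f['cy']],[0,0,1.]])
    return K,np.array(f['distortion'],float),np.array(f['R']),np.array(f['t'])
def ray(f,px):
    K,d,R,t=cal(f)
    p=cv2.undistortPoints(np.array([[px]],float),K,d)[0,0]
    v=R.T@np.array([p[0],p[1],1.]); return -R.T@t, v/np.linalg.norm(v)
def atz(f,px,z):
    o,v=ray(f,px); return o+v*(z-o[2])/v[2]
def tri(*fp):
    A=np.zeros((3,3));b=np.zeros(3)
    for f,p in fp:
        o,v=ray(f,p);M=np.eye(3)-np.outer(v,v);A+=M;b+=M@o
    return np.linalg.solve(A,b)
def proj(f,X):
    K,d,R,t=cal(f)
    return cv2.projectPoints(np.array(X,float).reshape(-1,1,3),cv2.Rodrigues(R)[0],t,K,d)[0][:,0]
def save(f,n): cv2.imwrite(f'pics/{n}.png',f['image'][:,:,::-1])
E
python3 - <<'E'
from h import *
import pickle
F={}
for c in['side','top','wrist']:
    F[c]=manip.grab_frame(c);save(F[c],c+'0')
    for l in['filler_lid','stick_handle','dip_tube','drip_tray','pugmill']:
        for m in manip.masks_of(l,c)[:4]: 
            r=F[c]['image'][m['mask']].mean(0).astype(int)
            print(c,l,round(m['confidence'],2),np.round(m['pixel']),m['mask'].sum(),r)
pickle.dump(F,open('F.pkl','wb'))
a=np.vstack([np.hstack([F['side']['image'],F['top']['image']])])
cv2.imwrite('pics/both.png',cv2.resize(a,(800,300))[:,:,::-1])
print(manip.get_obs())
E
```

```text
side filler_lid 0.57 [280. 120.] 210 [94 90 86]
side stick_handle 0.87 [299. 320.] 763 [56 53 50]
side stick_handle 0.86 [221. 365.] 379 [58 52 48]
side stick_handle 0.67 [206. 182.] 209 [115  65  74]
side dip_tube 0.58 [286. 180.] 165 [63 59 53]
side drip_tray 0.78 [289. 296.] 2819 [50 48 47]
side pugmill 0.72 [281. 118.] 269 [92 88 84]
top filler_lid 0.7 [134. 171.] 723 [78 77 72]
top stick_handle 0.84 [353. 224.] 433 [52 51 48]
top stick_handle 0.67 [373. 292.] 231 [46 44 41]
top stick_handle 0.56 [141. 290.] 631 [115  64  69]
top dip_tube 0.6 [209. 193.] 422 [52 49 42]
top drip_tray 0.93 [316. 222.] 2665 [33 34 33]
top pugmill 0.72 [133. 168.] 24468 [49 50 46]
wrist stick_handle 0.93 [102.  50.] 564 [135 126 117]
{'time': 0.9, 'qpos': array([ 1.26079214,  0.68911396, -0.19458031,  1.56530262,  0.15728214,
        0.90251906, -0.21509699]), 'dq': array([ 1.97067570e-03,  1.29355748e-03, -7.72052999e-04,  1.55889974e-03,
       -1.33278428e-03, -9.00666664e-05, -1.09635309e-04]), 'joint_efforts': array([ 7.13254612e-04, -5.27484226e+01, -1.26696780e+00, -1.53746027e+01,
       -5.19112952e-02, -8.37309890e-04,  3.17388901e-05]), 'ee_pos': array([ 0.21069035, -0.58843045,  0.24973279]), 'tcp_rot': array([9.85261232e-01, 1.71056438e-01, 7.54436391e-06, 1.75093916e-05]), 'contact_force': array([-0.38825808,  0.28195358,  0.23594973]), 'torque': array([-0.03029073, -0.05589256,  0.00121771]), 'finger_force': 0.0, 'gripper_width': 0.9999571529805636}
```

View pics/top0.png

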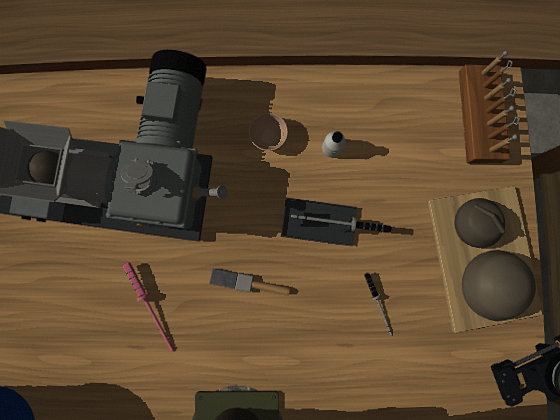

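View pics/side0.png

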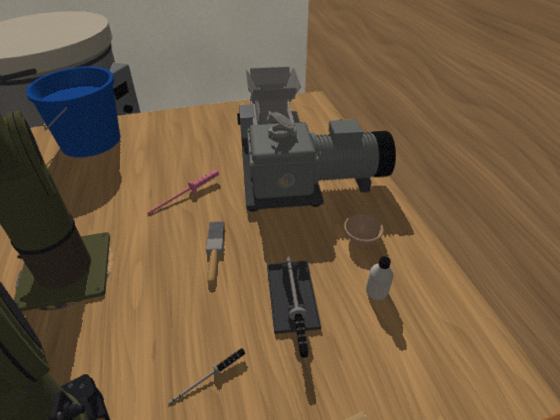

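The top view shows the gearbox at about (152,185), the tube mouth at (222,192), and the stick on its tray with the handle at (375,227) and tip at (290,215). The small black stick (375,300) and the pink one (140,290) are look-alikes. Next I zoom in.

```bash
python3 - <<'E'
from h import *
import pickle
F=pickle.load(open('F.pkl','rb'))
T=F['top']['image'];S=F['side']['image']
z=lambda im,x,y,w,h:cv2.resize(im[y:y+h,x:x+w],(400,300),interpolation=cv2.INTER_CUBIC)
a=np.vstack([np.hstack([z(T,100,130,140,105),z(S,220,90,120,90)]),np.hstack([z(T,275,170,140,105),z(S,240,250,140,105)])])
a=np.clip(a.astype(float)*1.4,0,255).astype(np.uint8)
cv2.imwrite('pics/zoom.png',a[:,:,::-1])
f=F['top']
for n,p,h in[('mouth',(222,192),.154),('handle',(375,227),.05),('tip',(291,215),.05)]: print(n,atz(f,p,h).round(3))
for c in F: 
    o,v=ray(F[c],(280,210)); print(c,o.round(3),v.round(2),F[c]['fx'])
E
```

```text
mouth [0.573 0.018 0.154]
handle [ 0.5   -0.345  0.05 ]
tip [ 0.532 -0.14   0.05 ]
side [ 0.361 -0.717  0.736] [ 0.19  0.72 -0.67] 387.6516536742931
top [ 0.405 -0.09   1.139] [ 0.13 -0.02 -0.99] 448.2065877923361
wrist [ 0.278 -0.563  0.385] [-0.26 -0.1  -0.96] 343.6933744214085
```

View pics/zoom.png

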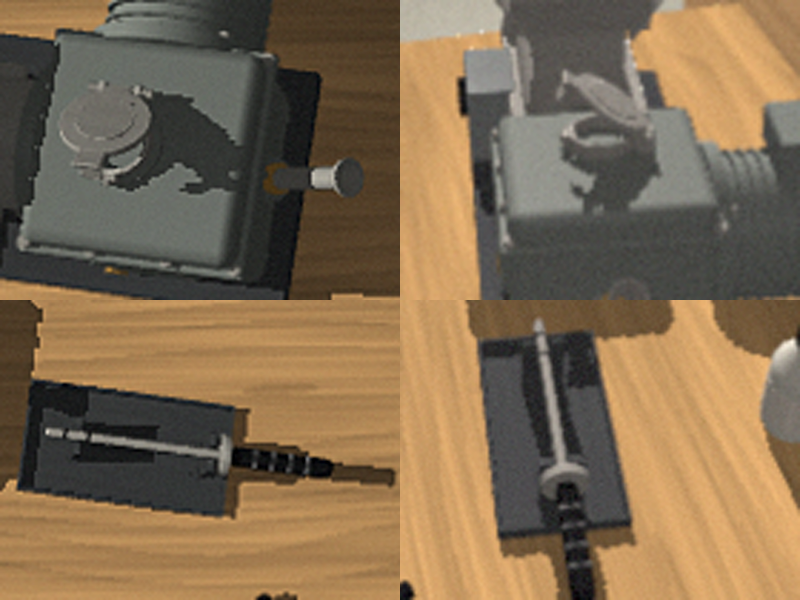

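The zoom shows the lid ajar. Its tab is near top px (131,188) and its hinge ears near (143,161), on the motor side. The tube mouth disc is at top (222,192). The stick's collar is at top (354,223) and side (297,313).

```bash
python3 - <<'E'
from h import *
import pickle
F=pickle.load(open('F.pkl','rb'))
t,s=F['top'],F['side']
for n,a,b in[('collar',(353.7,223.5),(297,313)),('tip',(291.5,216.2),(288.3,258.8)),('mouth',(222.2,192),(288,180)),('tab',(131.5,188),(269.5,114)),('neckfront',(144,194),(271,134))]:
    X=tri((t,a),(s,b)); print(n,X.round(3),(proj(t,X)-a).round(1),(proj(s,X)-b).round(1))
for p in[(133,161),(151,162),(143,161)]: print(atz(t,p,.195).round(3))
# gearbox top corners z=.18
for p in[(121,141),(195,150),(183,225),(108,215)]: print('corner',atz(t,p,.18).round(3))
print(atz(t,(391.2,228.5),.05))
E
```

```text
collar [ 0.508 -0.293  0.051] [[-0.   0.1]] [[ 0.1 -0. ]]
tip [ 0.531 -0.141  0.044] [[ 0.1 -0.5]] [[-0.5  0.1]]
mouth [0.574 0.018 0.15 ] [[ 0.  -0.1]] [[-0.1  0. ]]
tab [0.571 0.195 0.24 ] [[ 0.1 -0.6]] [[-0.4  0.1]]
neckfront [0.569 0.184 0.185] [[ 0.2 -1.5]] [[-1.2  0.2]]
[0.637 0.208 0.195]
[0.634 0.168 0.195]
[0.637 0.186 0.195]
corner [0.687 0.242 0.18 ]
corner [0.664 0.075 0.18 ]
corner [0.498 0.099 0.18 ]
corner [0.522 0.265 0.18 ]
[ 0.49521974 -0.38552313  0.05      ]
```

Request:
carry_out(increments=[0,0,-14,0,0,-0.18,0,0,-14,0,0,-0.18,0,0,-14,0,0,-0.18,0,0,-14,0,0,-0.18,0,0,-14,0,0,-0.18,0,0,-14,0,0,-0.18,58,17.5,0,0,0,0,58,17.5,0,0,0,0,58,17.5,0,0,0,0,58,17.5,0,0,0,0,58,17.5,0,0,0,0,58,17.5,0,0,0,0,58,17.5,0,0,0,0,58,17.5,0,0,0,0,58,17.5,0,0,0,0,58,17.5,0,0,0,0,58,17.5,0,0,0,0,58,17.5,0,0,0,0,58,17.5,0,0,0,0,40,12,0,0,0,0], claw=1)

```text
time: 3.4
ee_pos: [0.5645, 0.1651, 0.3337]
tcp_rot: [0.756, 0.654, 0.001, -0.0]
contact_force: [-0.0, -0.8, -1.2]
gripper_width: 0.002
finger_force: 0.0
```

```bash
python3 - <<'E'
from h import *
import pickle
f=manip.grab_frame('wrist');save(f,'w1');pickle.dump(f,open('w1.pkl','wb'))
o=manip.get_obs();print(o['time'],o['ee_pos'],Rot.from_quat(o['tcp_rot']).as_matrix().round(3),o['qpos'].round(2))
for l in['filler_lid','dip_tube']:
    for m in manip.masks_of(l,'wrist'): print(l,m['confidence'],m['pixel'],m['mask'].sum())
E
```

```text
3.45 [0.5653977  0.17108687 0.33384861] [[ 0.139  0.99   0.002]
 [ 0.99  -0.139  0.007]
 [ 0.008  0.001 -1.   ]] [-0.04  0.6  -0.58  1.55  0.35  1.09 -0.84]
filler_lid 0.83 [326.7, 167.6] 6168
```

View pics/w1.png

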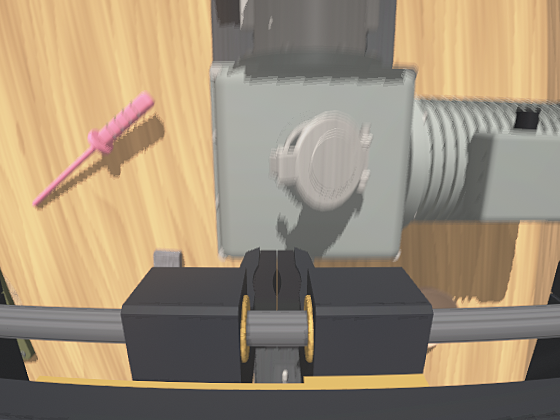

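The wrist view shows the gearbox top: lid tab at (282,165), hinge ears at (366,132) and (363,183), closed fingertips at the lower middle (277,255).

```bash
python3 - <<'E'
from h import *
import pickle
f=pickle.load(open('w1.pkl','rb'));F=pickle.load(open('F.pkl','rb'))
for p in[(366,132),(363,183),(365,157)]: print(atz(f,p,.197).round(4))
X=tri((f,(280,165)),(F['top'],(131.5,188)),(F['side'],(269.5,114)));print('tab',X)
c=np.array([atz(f,p,.18) for p in[(213,65),(413,70),(400,257),(220,255)]]);print(c.round(3),c.mean(0))
o=manip.get_obs();print(o['ee_pos'])
E
```

```text
[0.6415 0.2103 0.197 ]
[0.6358 0.1701 0.197 ]
[0.6391 0.1909 0.197 ]
tab [0.5716046  0.19864336 0.23711573]
[[0.53  0.279 0.18 ]
 [0.688 0.253 0.18 ]
 [0.669 0.092 0.18 ]
 [0.505 0.118 0.18 ]] [0.59792918 0.18524539 0.18      ]
[0.5638295  0.16456661 0.33342792]
```

Request:
carry_out(increments=[35,14,0,0,0,0,0,0,35,0,0,0,0,0,35,0,0,0,0,0,5,0,0,0,0,0,5,0,0,0,0,0,5,0,0,0,0,0,5,0,0,0,0,0,5,0,0,0,0,0,5,0,0,0,0,0,5,0,0,0,0,0,5,0,0,0])

```text
time: 4.92
ee_pos: [0.5828, 0.1945, 0.2233]
tcp_rot: [0.757, 0.653, -0.0, -0.0]
contact_force: [-1.3, -0.2, 1.0]
gripper_width: 0.002
finger_force: 0.3
```

Request:
carry_out(increments=[0,0,3,0,0,0,0,0,3,0,0,0,0,0,2,0,0,0,0,0,2,0,0,0,0,0,0,0,0,0])

```text
time: 5.55
ee_pos: [0.583, 0.1945, 0.2145]
tcp_rot: [0.757, 0.653, 0.0, 0.0]
contact_force: [-1.8, -0.8, 6.1]
gripper_width: 0.011
finger_force: 3.4
```

Request:
carry_out(increments=[0,0,2,0,0,0,0,0,2,0,0,0,0,0,0,0,0,0])

```text
time: 5.92
ee_pos: [0.583, 0.1947, 0.2141]
tcp_rot: [0.757, 0.653, 0.001, 0.001]
contact_force: [-8.6, -4.5, 29.4]
gripper_width: 0.007
finger_force: 14.7
```

Request:
carry_out(increments=[0,0,-30,0,0,0,0,0,-50,0,0,0,-40,0,-40,0,0,0,-50,0,0,0,0,0,-50,0,0,0,0,0,-40,0,0,0,0,0,0,0,0,0,0,0,0,0,0,0,0,0], claw=0)

```text
time: 6.92
ee_pos: [0.5567, 0.0174, 0.3298]
tcp_rot: [0.757, 0.654, 0.001, -0.0]
contact_force: [1.2, 0.8, -0.4]
gripper_width: 0.889
finger_force: 0.0
```

```bash
python3 - <<'E'
from h import *
import pickle
f=manip.grab_frame('wrist');pickle.dump(f,open('w2.pkl','wb'))
t=manip.grab_frame('top');s=manip.grab_frame('side');pickle.dump({'top':t,'side':s},open('F2.pkl','wb'))
z=lambda im,x,y,w,h:cv2.resize(im[y:y+h,x:x+w],(400,300),interpolation=cv2.INTER_CUBIC)
a=np.hstack([z(t['image'],100,130,140,105),z(s['image'],220,90,120,90)])
a=np.vstack([a,np.hstack([cv2.resize(f['image'],(400,300)),z(f['image'],180,60,240,180)])])
cv2.imwrite('pics/z2.png',np.clip(a*1.2,0,255)[:,:,::-1])
o=manip.get_obs();print(o['time'],o['ee_pos'],o['tcp_rot'])
for c in('side','wrist'):
  for l in['filler_lid','dip_tube']:
    for m in manip.masks_of(l,c): print(c,l,m['confidence'],m['pixel'],m['mask'].sum())
E
```

```text
7.075 [0.55668593 0.01826701 0.32977621] [ 7.56251699e-01  6.54280579e-01  4.86003984e-04 -2.36702131e-04]
side filler_lid 0.52 [276.5, 131.3] 300
side dip_tube 0.52 [284.6, 181.2] 180
wrist filler_lid 0.56 [276.4, 368.1] 437
wrist filler_lid 0.28 [349.0, 54.2] 40248[ WARN:0@3.360] global loadsave.cpp:1063 imwrite_ Unsupported depth image for selected encoder is fallbacked to CV_8U.
```

View pics/z2.png

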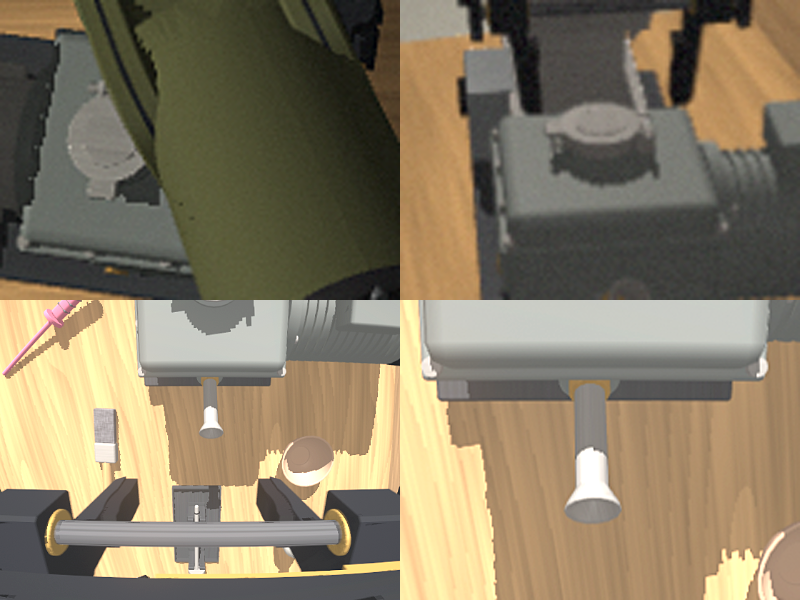

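The side crop shows the lid lying flat on its neck, so it is shut. The wrist view shows the tube mouth at about (296,186), with the tube running straight up the image to (294,114).

```bash
python3 - <<'E'
from h import *
import pickle
f=pickle.load(open('w2.pkl','rb'));F=pickle.load(open('F.pkl','rb'))
m=atz(f,(296,186),.154);b=atz(f,(294,116),.094);print(m,b,b-m)
X=tri((f,(296,186)),(F['top'],(222.2,192)),(F['side'],(287,180)));print(X)
for n in F: print(n,proj(F[n],m))
# axis hypothesis
h=np.array([.142,.99,0]);d=np.cos(.698)*h-np.sin(.698)*np.array([0,0,1])
print(proj(f,[m,m+.05*d,m+.08*d]))
E
```

```text
[0.57497637 0.01898964 0.154     ] [0.58433708 0.08025628 0.094     ] [ 0.0093607   0.06126664 -0.06      ]
[0.57374917 0.01821448 0.14982664]
side [[288.05228217 178.36914333]]
top [[221.54529823 191.24320312]]
wrist [[6604.43169882 7558.81279584]]
[[296.         186.        ]
 [294.61722417 141.05468365]
 [293.84745525 116.81024695]]
```

Request:
carry_out(increments=[-55,0,0,0,0,0,-55,0,0,0,0,0,-55,0,0,0,0,0,-55,0,0,0,0,0,-55,-2,20,0,0,0,-50,-2,40,0,0,0,0,0,50,0,0,0,0,0,0,0,0,0,0,0,0,0,0,0])

```text
time: 8.4
ee_pos: [0.5068, -0.3023, 0.2224]
tcp_rot: [0.756, 0.654, 0.001, 0.001]
contact_force: [0.9, -0.1, 0.6]
gripper_width: 1.007
finger_force: 0.0
```

```bash
python3 - <<'E'
from h import *
import pickle
f=manip.grab_frame('wrist');save(f,'w3');pickle.dump(f,open('w3.pkl','wb'))
o=manip.get_obs();print(o['time'],o['ee_pos'],o['tcp_rot'])
for l in['stick_handle']:
    for m in manip.masks_of(l,'wrist'): print(l,m['confidence'],m['pixel'],m['mask'].sum())
E
```

```text
8.45 [ 0.50718816 -0.30242667  0.2229909 ] [0.75650161 0.65398872 0.00116888 0.00164381]
stick_handle 0.94 [130.0, 245.5] 987
stick_handle 0.63 [275.0, 177.0] 3612
```

View pics/w3.png

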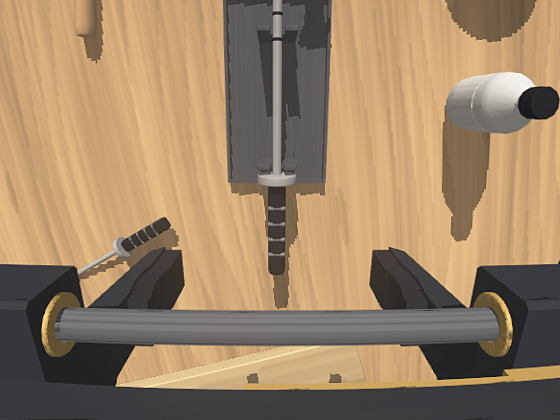

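The wrist view shows the handle between (277,187) and (276,273), the collar at (277,180), and the rod straight up the picture and aligned with the tool.

```bash
python3 - <<'E'
from h import *
import pickle
f=pickle.load(open('w3.pkl','rb'))
o=manip.get_obs();R=Rot.from_quat(o['tcp_rot']).as_matrix()
a=atz(f,(276.3,273),.055);b=atz(f,(277,190),.06);c=atz(f,(278,25),.05)
print(a,b,c,'yaw dir',(c-a)[:2]/np.linalg.norm((c-a)[:2]),R[:,0])
m=(a+b)/2; print('handle',m,'in tool',R.T@(m-o['ee_pos'])*1000, np.linalg.norm(b-a),R.T@(c-a))
E
```

```text
[ 0.49514133 -0.38171801  0.055     ] [ 0.50793307 -0.29904022  0.06      ] [ 0.52871768 -0.16320544  0.05      ] yaw dir [0.15187616 0.98839953] [ 1.44781919e-01  9.89463256e-01 -8.12668599e-04]
handle [ 0.5015372  -0.34037912  0.0575    ] in tool [-38.00663202  -0.73415332 165.63298825] 0.08381076664413228 [0.22107547 0.00156549 0.00482701]
```

Request:
carry_out(increments=[-30,-1,20,0,0,0,0,0,40,0,0,0,0,0,40,0,0,0,0,0,40,0,0,0,0,0,25,0,0,0,0,0,16,0,0,0,0,0,0,0,0,0,0,0,0,0,0,0])

```text
time: 9.5
ee_pos: [0.5009, -0.3332, 0.0411]
tcp_rot: [0.757, 0.653, 0.0, 0.001]
contact_force: [-0.1, 0.2, 0.6]
gripper_width: 1.0
finger_force: 0.0
```

Request:
carry_out(increments=[0,0,0,0,0,0,0,0,0,0,0,0,0,0,0,0,0,0,0,0,0,0,0,0,0,0,0,0,0,0,0,0,0,0,0,0,0,0,0,0,0,0,0,0,0,0,0,0], claw=1, newtons=50)

```text
time: 10.5
ee_pos: [0.4999, -0.3328, 0.0397]
tcp_rot: [0.757, 0.653, 0.0, 0.0]
contact_force: [-0.3, -1.1, 0.5]
gripper_width: 0.172
finger_force: 49.9
```

Request:
carry_out(increments=[0,0,-12,0,0,0,0,0,-15,0,0,0,0,0,-35,0,0,0,0,0,-40,0,0,0,0,0,-40,0,0,0,0,0,-40,0,0,0,0,0,-40,0,0,0,0,0,-38,0,0,0,20,0,0,0,-0.1,0,20,0,0,0,-0.1,0,20,0,0,0,-0.1,0,20,0,0,0,-0.1,0,20,0,0,0,-0.1,0,10,0,0,0,-0.1,0,0,0,0,0,-0.098,0,0,0,0,0,0,0,0,0,0,0,0,0])

```text
time: 12.62
ee_pos: [0.515, -0.2288, 0.276]
tcp_rot: [0.712, 0.613, -0.258, 0.223]
contact_force: [0.5, 0.7, -1.4]
gripper_width: 0.172
finger_force: 49.9
```

```bash
python3 - <<'E'
from h import *
import pickle
G={c:manip.grab_frame(c) for c in('wrist','top','side')};pickle.dump(G,open('G.pkl','wb'))
o=manip.get_obs();R=Rot.from_quat(o['tcp_rot']).as_matrix();print(o['time'],o['ee_pos'],R.round(3),o['qpos'].round(2),o['gripper_width'])
# predicted tip
ee=o['ee_pos']
for n,L in[('handle',-10),('seat',43),('tip',193)]:
    X=ee+R@np.array([L/1e3,0,-.008]); print(n,X.round(3),[proj(G[c],X).round(1)[0] for c in G])
z=lambda im,x,y,w,h:cv2.resize(im[y:y+h,x:x+w],(400,300),interpolation=cv2.INTER_CUBIC)
T=G['top']['image'];S=G['side']['image']
px=[proj(G[c],ee+R@[.12,0,-.008])[0].astype(int) for c in('top','side')]
print(px)
c=[np.clip(p-[70,52],0,[420,315]) for p in px];print(c)
a=np.vstack([np.hstack([z(T,c[0][0],c[0][1],140,105),z(S,c[1][0],c[1][1],140,105)]),np.hstack([cv2.resize(G['wrist']['image'],(400,300)),z(G['wrist']['image'],180,60,240,180)])])
cv2.imwrite('pics/z4.png',np.clip(a*1.2,0,255).astype(np.uint8)[:,:,::-1])
E
```

```text
12.775 [ 0.51492027 -0.22941972  0.27602368] [[ 0.115  0.989 -0.095]
 [ 0.758 -0.149 -0.635]
 [-0.642  0.001 -0.766]] [ 0.11  0.65 -0.23  1.86  0.95  1.1  -0.89] 0.1685932051936849
handle [ 0.515 -0.232  0.289] [array([276.5, 310.8]), array([344.6, 208.9]), array([294.5, 206.4])]
seat [ 0.521 -0.192  0.255] [array([276.6, 189.5]), array([321.7, 208.3]), array([291.1, 205.8])]
tip [ 0.538 -0.078  0.158] [array([ 277.2, -238.3]), array([265.2, 206.9]), array([283.9, 204.5])]
[array([291, 207]), array([287, 205])]
[array([221, 155]), array([217, 153])]
```

View pics/z4.png

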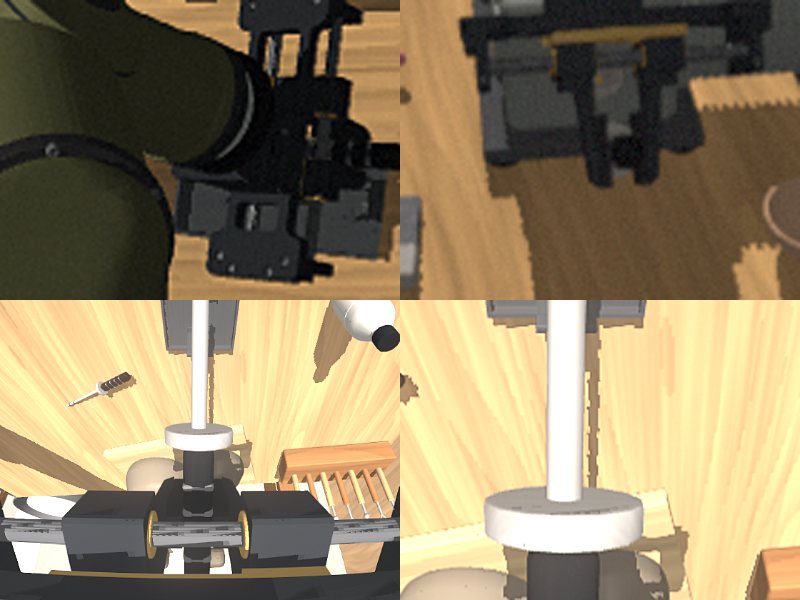

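The wrist panel shows the stick held straight, with the collar face at about (278,182) and the rod running up to column 280 at the top. A small fit will check pitch slip.

```bash
cat > fit.py <<'E'
from h import *
import pickle
from scipy.optimize import least_squares
def fit(f,o,rows=range(5,165,8)):
    R=Rot.from_quat(o['tcp_rot']).as_matrix();g=f['image'].astype(float).mean(2)
    E=[]
    for r in rows:
        b=cv2.GaussianBlur(g[r:r+1].astype(np.float32),(3,1),0)[0]; d=np.diff(b)
        l=255+np.argmax(d[255:279]);rr=280+np.argmin(d[280:305]); E.append((r,l+.5,rr+.5))
    E=np.array(E)
    K,D,Rc,t=cal(f)
    gp=o['ee_pos']-R[:,2]*.008
    def pred(p):
        ph,yw,y0=p
        d=R@np.array([np.cos(ph),yw,np.sin(ph)]);c=gp+R[:,1]*y0
        s=np.linspace(.03,.25,60);P=c+s[:,None]*d
        u=proj(f,P);Z=(P@Rc.T+t);dist=np.linalg.norm(Z,axis=1)
        w=f['fx']*.008/Z[:,2]
        i=np.argsort(u[:,1])
        return np.interp(E[:,0],u[i,1],u[i,0]),np.interp(E[:,0],u[i,1],w[i])
    def res(p):
        c,w=pred(p);return np.r_[(E[:,1]+E[:,2])/2-c,E[:,2]-E[:,1]-w]
    s=least_squares(res,[0,0,0],loss='soft_l1')
    return s.x,np.abs(s.fun).mean(),E
if __name__=='__main__':
    G=pickle.load(open('G.pkl','rb'));p,e,E=fit(G['wrist'],manip.get_obs())
    print('pitch,yaw,y0',p.round(4),e);print(E[::4])
E
python3 fit.py
```

```text
pitch,yaw,y0 [ 0.0378 -0.0083  0.0019] 0.6182169468734111
[[  5.  268.5 291.5]
 [ 37.  268.5 291.5]
 [ 69.  268.5 290.5]
 [101.  269.5 290.5]
 [133.  268.5 292.5]]
```

Request:
carry_out(increments=[0,0,0,0,-0.12,0,0,0,0,0,-0.12,0,0,0,0,0,-0.12,0,0,0,0,0,-0.12,0,0,0,0,0,-0.12,0,0,0,0,0,0,0,0,0,0,0,0,0])

```text
time: 13.65
ee_pos: [0.5152, -0.2289, 0.2758]
tcp_rot: [0.604, 0.52, -0.457, 0.394]
contact_force: [-0.5, 0.2, -1.0]
gripper_width: 0.175
finger_force: 49.9
```

```bash
python3 - <<'E'
from h import *
import pickle
s=manip.grab_frame('side');o=manip.get_obs();pickle.dump((s,o),open('s5.pkl','wb'))
R=Rot.from_quat(o['tcp_rot']).as_matrix();print(o['time'],o['ee_pos'],R.round(3),o['qpos'].round(2))
for ph in(-.04,0,.04):
    print(ph,[proj(s,o['ee_pos']+R@np.array([L*np.cos(ph),0,-.008+L*np.sin(ph)])).round(1)[0] for L in(0,.043,.193)])
p=proj(s,o['ee_pos']+R@np.array([.1,0,-.008]))[0].astype(int);c=np.clip(p-[60,45],0,[440,330]);print(c)
cv2.imwrite('pics/s5.png',np.clip(cv2.resize(s['image'][c[1]:c[1]+90,c[0]:c[0]+120],(800,600),interpolation=cv2.INTER_CUBIC)*1.3,0,255).astype(np.uint8)[:,:,::-1])
E
```

```text
13.7 [ 0.51517167 -0.22908556  0.27617665] [[ 0.042  0.989 -0.142]
 [ 0.268 -0.148 -0.952]
 [-0.963  0.002 -0.271]] [-0.2   0.92 -0.02  1.88  1.15  1.44 -1.26]
-0.04 [array([293.7, 206.8]), array([292.3, 218.5]), array([288.3, 251.2])]
0 [array([293.7, 206.8]), array([292.4, 219.2]), array([288.7, 254.4])]
0.04 [array([293.7, 206.8]), array([292.5, 220. ]), array([289.1, 257.5])]
[230 188]
```

View pics/s5.png

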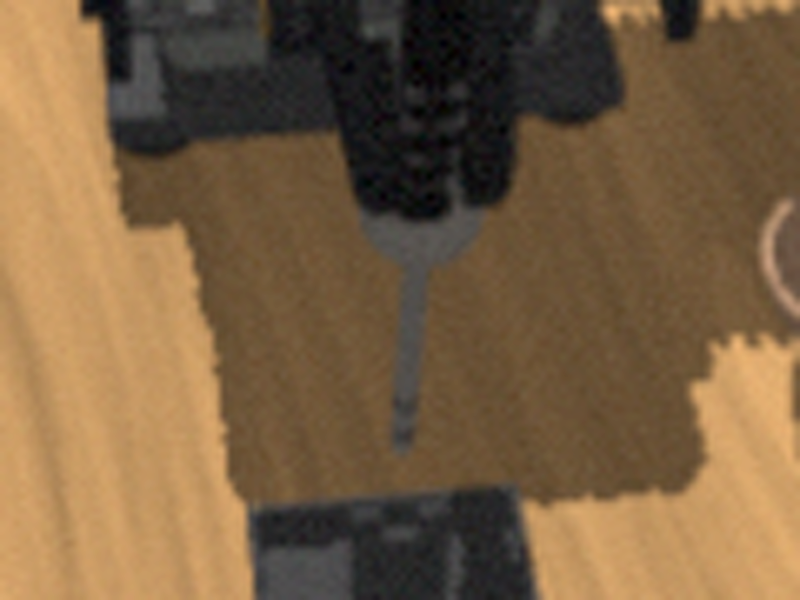

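The side crop shows the tip at about (290,256), against a prediction of (289,254). The stick is therefore straight in the grip, within about 2–3 mm.

```bash
cat > go.py <<'E'
from h import *
M=np.array([.575,.019,.154]);h=np.array([.142,.99,0]);h/=np.linalg.norm(h)
a=np.radians(40);d=np.cos(a)*h-np.sin(a)*np.array([0,0,1])
PH=.01;OFF=np.array([.196,.0015,-.008+.002])  # tip in tool
def target(gap):
    y=np.cross([0,0,-1],h);z=np.cross(d,y);Rt=np.column_stack([d,y,z])@Rot.from_rotvec([0,PH,0]).as_matrix()
    # stick dir in tool = (cos,0,sin PH)
    return Rt,(M-gap*d)-Rt@OFF
if __name__=='__main__':
    import sys
    o=manip.get_obs();R=Rot.from_quat(o['tcp_rot']).as_matrix()
    Rt,p=target(float(sys.argv[1]))
    print('shift in current tool mm',(R.T@(p-o['ee_pos'])*1000).round(1),'in target tool',(Rt.T@(p-o['ee_pos'])*1000).round(1),'turn',Rot.from_matrix(R.T@Rt).as_rotvec().round(4))
    print(Rt.T@d,p,o['ee_pos'],o['time'])
E
python3 go.py 0.03
```

```text
shift in current tool mm [  4.3  22.  -77.8] in target tool [ 47.8  22.5 -61.3] turn [-0.0044  0.6081 -0.0053]
[ 9.99950000e-01 -8.06382711e-18  9.99983333e-03] [ 0.5482157  -0.15717081  0.29312767] [ 0.51517167 -0.22908556  0.27617665] 13.7
```

Request:
carry_out(increments=[0,0,0,0,0.101,0,0,0,0,0,0.101,0,0,0,0,0,0.101,0,0,0,0,0,0.101,0,0,0,0,0,0.101,0,0,0,0,0,0.101,0,16,7.5,-20,0,0,0,16,7.5,-20,0,0,0,16,7.5,-21,0,0,0,0,0,0,0,0,0,0,0,0,0,0,0,0,0,0,0,0,0])

```text
time: 15.2
ee_pos: [0.5476, -0.1582, 0.2919]
tcp_rot: [0.713, 0.614, -0.258, 0.222]
contact_force: [-0.6, -0.1, -1.1]
gripper_width: 0.171
finger_force: 49.9
```

```bash
python3 go.py 0; python3 - <<'E'
from h import *
a=[manip.grab_frame(c) for c in('side','wrist')]
s=a[0]['image'][140:245,220:360]
cv2.imwrite('pics/z6.png',np.clip(np.hstack([cv2.resize(s,(400,300),interpolation=cv2.INTER_CUBIC),cv2.resize(a[1]['image'],(400,300))])*1.3,0,255).astype(np.uint8)[:,:,::-1])
E
```

```text
shift in current tool mm [30.1  0.3 -1.5] in target tool [30.1  0.4 -1.3] turn [-0.0047  0.0053 -0.0052]
[ 9.99950000e-01 -8.06382711e-18  9.99983333e-03] [ 0.55147862 -0.13442229  0.27384405] [ 0.54764741 -0.15819392  0.29194101] 15.2
```

View pics/z6.png

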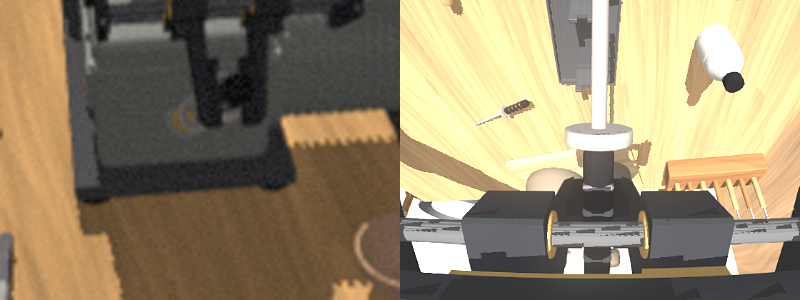

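The tip is hidden behind the gripper here and the hold is unchanged, so I insert slowly and watch the forces.

Request:
carry_out(increments=[10,0,-1.4,-0.005,0.005,-0.005,10,0.4,0,0,0,0,8,0,0,0,0,0,6,0,0,0,0,0,5,0,0,0,0,0,5,0,0,0,0,0,0,0,0,0,0,0])

```text
time: 16.18
ee_pos: [0.5539, -0.1216, 0.2644]
tcp_rot: [0.711, 0.618, -0.254, 0.221]
contact_force: [-0.1, 0.3, -2.3]
gripper_width: 0.173
finger_force: 49.9
```

```bash
python3 go.py -0.014; python3 -c "
from h import *
o=manip.get_obs();R=Rot.from_quat(o['tcp_rot']).as_matrix();print(R.T@o['contact_force'],R.T@o['torque'],o['gripper_width'])"
```

```text
shift in current tool mm [-2.1 -0.6  1.1] in target tool [-2.1 -0.6  1.1] turn [ 0.0019 -0.0012  0.0022]
[ 9.99950000e-01 -8.06382711e-18  9.99983333e-03] [ 0.55300132 -0.12380632  0.26484502] [ 0.55392019 -0.12157269  0.2643668 ] 16.175
[ 1.63902182 -0.12327446  1.60310411] [0.0054423  0.66494336 0.07183424] 0.17257055036883628
```

Request:
carry_out(increments=[5,0,0,0,0,0,5,0,0,0,0,0,5,0,0,0,0,0,5,0,0,0,0,0,5,0,0,0,0,0,0,0,0,0,0,0])

```text
time: 16.92
ee_pos: [0.5568, -0.1021, 0.2484]
tcp_rot: [0.711, 0.618, -0.254, 0.221]
contact_force: [-0.1, -1.1, -2.1]
gripper_width: 0.174
finger_force: 49.9
```

```bash
python3 go.py -0.039; python3 -c "
from h import *
o=manip.get_obs();R=Rot.from_quat(o['tcp_rot']).as_matrix();print(R.T@o['contact_force'],R.T@o['torque'],o['gripper_width'])"
```

```text
shift in current tool mm [-2.5 -0.7  1.5] in target tool [-2.5 -0.7  1.5] turn [ 0.0024 -0.0018  0.0024]
[ 9.99950000e-01 -8.06382711e-18  9.99983333e-03] [ 0.55572042 -0.10484922  0.24877533] [ 0.55680041 -0.10207766  0.24838498] 16.925
[0.4903001  0.06623836 2.29685719] [0.03753146 0.63911472 0.04762013] 0.1741531682420388
```

Request:
carry_out(increments=[8,0,0,0,0,0,8,0,0,0,0,0,8,0,0,0,0,0,8,0,0,0,0,0,8,0,0,0,0,0,8,0,0,0,0,0,0,0,0,0,0,0])

```text
time: 17.8
ee_pos: [0.562, -0.065, 0.2176]
tcp_rot: [0.711, 0.618, -0.254, 0.221]
contact_force: [0.7, -0.5, -3.4]
gripper_width: 0.17
finger_force: 49.9
```

```bash
python3 go.py -0.087; python3 -c "
from h import *
o=manip.get_obs();R=Rot.from_quat(o['tcp_rot']).as_matrix();print(R.T@o['contact_force'],R.T@o['torque'],o['gripper_width'])
f=manip.grab_frame('wrist');save(f,'w7')"
```

```text
shift in current tool mm [-3.  -0.5  2.1] in target tool [-3.  -0.5  2.1] turn [ 0.0023 -0.0022  0.0028]
[ 9.99950000e-01 -8.06382711e-18  9.99983333e-03] [ 0.56094109 -0.06845159  0.21792152] [ 0.56197246 -0.06496951  0.21763647] 17.8
[1.85167061 0.70892884 2.85119823] [-0.01155696  0.63408909  0.06338188] 0.17007766840372893
```

View pics/w7.png

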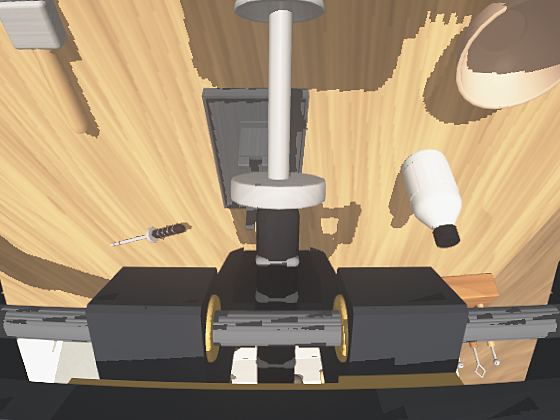

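The wrist view shows the rod entering the flared mouth at (280,8), centred, with the collar at (278,185).

Request:
carry_out(increments=[8,0,0,0,0,0,8,0,0,0,0,0,8,0,0,0,0,0,8,0,0,0,0,0,8,0,0,0,0,0,5,0,0,0,0,0,4,0,0,0,0,0,0,0,0,0,0,0])

```text
time: 18.85
ee_pos: [0.5673, -0.0282, 0.1869]
tcp_rot: [0.711, 0.618, -0.254, 0.221]
contact_force: [-0.7, -3.7, -4.3]
gripper_width: 0.174
finger_force: 49.9
```

Request:
carry_out(increments=[3,0,0,0,0,0,2,0,0,0,0,0,2,0,0,0,0,0,0,0,0,0,0,0])

```text
time: 19.35
ee_pos: [0.5678, -0.0236, 0.1829]
tcp_rot: [0.711, 0.617, -0.254, 0.221]
contact_force: [-0.4, -5.1, -3.5]
gripper_width: 0.172
finger_force: 49.9
```

```bash
python3 go.py -0.150; python3 -c "
from h import *
o=manip.get_obs();R=Rot.from_quat(o['tcp_rot']).as_matrix();print(R.T@o['contact_force'],R.T@o['torque'],o['gripper_width'])"
```

```text
shift in current tool mm [ 5.7 -0.5  2.4] in target tool [ 5.7 -0.5  2.4] turn [ 0.0018 -0.0004  0.0011]
[ 9.99950000e-01 -8.06382711e-18  9.99983333e-03] [ 0.56779322 -0.0206797   0.17742591] [ 0.56784511 -0.02358315  0.18293772] 19.35
[-1.66288406  0.27256566  5.9512964 ] [-0.10574044 -0.03519422  0.05913618] 0.1721323244811377
```

Request:
carry_out(increments=[2,0,1,0,0,0,2,0,0.5,0,0,0,1,0,0,0,0,0,1,0,0,0,0,0,0,0,0,0,0,0])

```text
time: 19.98
ee_pos: [0.5683, -0.0219, 0.1795]
tcp_rot: [0.711, 0.616, -0.256, 0.223]
contact_force: [-1.6, -8.0, 2.1]
gripper_width: 0.173
finger_force: 49.9
```

```bash
python3 go.py -0.150; python3 -c "
from h import *
o=manip.get_obs();R=Rot.from_quat(o['tcp_rot']).as_matrix();print(R.T@o['contact_force'],R.T@o['torque'],o['gripper_width'])
f=manip.grab_frame('wrist');save(f,'w8')"
```

```text
shift in current tool mm [ 2.2 -0.6  0.8] in target tool [ 2.2 -0.6  0.9] turn [ 0.0014  0.0041 -0.0005]
[ 9.99950000e-01 -8.06382711e-18  9.99983333e-03] [ 0.56779322 -0.0206797   0.17742591] [ 0.56826328 -0.02189234  0.17946943] 19.975
[-7.64969896 -0.40550771  3.57679487] [ 0.0881246  -1.11702735 -0.03781601] 0.17297778205617825
```

View pics/w8.png

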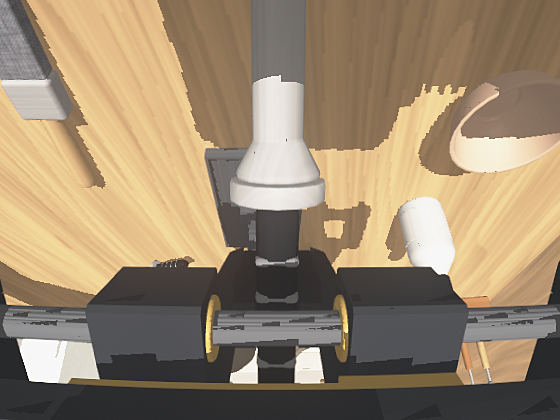

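The collar sits on the mouth at about (278,185). I give it a small firm push to confirm the stop.

Request:
carry_out(increments=[2,0,0,0,0,0,1,0,0,0,0,0,0,0,0,0,0,0,0,0,0,0,0,0])

```text
time: 20.52
ee_pos: [0.5682, -0.0221, 0.179]
tcp_rot: [0.711, 0.615, -0.258, 0.224]
contact_force: [-1.7, -11.4, 7.7]
gripper_width: 0.172
finger_force: 50.0
```

Request:
carry_out(increments=[-6,0,0,0,0,0,-10,0,0,0,0,0,-10,0,0,0,0,0,-10,0,0,0,0,0,-10,0,0,0,0,0,-10,0,0,0,0,0,-10,0,0,0,0,0,-10,0,0,0,0,0,-10,0,0,0,0,0,-10,0,0,0,0,0,-10,0,0,0,0,0,-10,0,0,0,0,0,-10,0,0,0,0,0,-12,0,0,0,0,0,-12,0,0,0,0,0,-12,0,0,0,0,0,-15,0,0,0,0,0,-20,0,0,0,0,0,-20,0,0,0,0,0,0,0,0,0,0,0])

```text
time: 23.02
ee_pos: [0.545, -0.1854, 0.3151]
tcp_rot: [0.712, 0.616, -0.254, 0.222]
contact_force: [-0.1, -0.4, -1.7]
gripper_width: 0.171
finger_force: 49.9
```

```bash
python3 -c "
from h import *
import pickle
from fit import fit
o=manip.get_obs();R=Rot.from_quat(o['tcp_rot']).as_matrix();print(o['ee_pos'],R.T@o['contact_force'],o['gripper_width'])
f=manip.grab_frame('wrist');save(f,'w9');print(fit(f,o)[:2]);print(np.arcsin(R[2,0]))"
```

```text
[ 0.54496523 -0.18544641  0.31514368] [ 0.81357079 -0.0373601   1.56947263] 0.17123645961097494
(array([ 0.02834496, -0.01186009,  0.00197219]), np.float64(1.0346679706044857))
-0.6879878225579235
```

Request:
carry_out(increments=[-10,0,0,0,0.1,0,-10,0,0,0,0.1,0,-10,0,0,0,0.1,0,-10,0,0,0,0.1,0,-10,0,0,0,0.1,0,-10,0,0,0,0.1,0,-10,0,0,0,0.1,0,-10,0,0,0,0,0,-10,0,0,0,0,0,0,0,0,0,0,0,0,0,0,0,0,0,0,0,0,0,0,0,0,0,0,0,0,0,0,0,0,0,0,0])

```text
time: 24.82
ee_pos: [0.5337, -0.2658, 0.3393]
tcp_rot: [0.755, 0.656, 0.005, -0.004]
contact_force: [0.2, -0.5, -1.5]
gripper_width: 0.173
finger_force: 49.9
```

```bash
python3 -c "
from h import *
from fit import fit
o=manip.get_obs();R=Rot.from_quat(o['tcp_rot']).as_matrix();print(o['time'],o['ee_pos'],R[2],o['gripper_width'],np.abs(o['dq']).max())
f=manip.grab_frame('wrist')
s=manip.grab_frame('side');print(fit(f,o)[:2])
for m in manip.masks_of('filler_lid','side'): print(m['pixel'],m['mask'].sum())
cv2.imwrite('pics/end.png',np.clip(np.hstack([cv2.resize(f['image'],(400,300)),cv2.resize(s['image'],(400,300))])*1.2,0,255).astype(np.uint8)[:,:,::-1])"
```

```text
24.825 [ 0.53368433 -0.26584155  0.33934507] [ 1.28690416e-02  7.46723886e-04 -9.99916912e-01] 0.17251969486479918 0.0034576952473676413
(array([ 1.12293137e-01,  1.05028410e-02, -7.92147910e-05]), np.float64(0.3272363483369814))
[274.9, 127.9] 267
```

View pics/end.png

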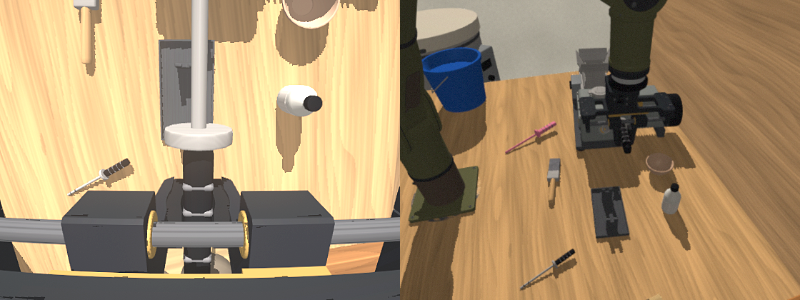

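The final look shows the stick held level at the same place in the grip, the tray empty, and the bottle, bowl and brush where they were. I'm handing in.

```bash
python3 -c "
from workcell import manip
print(manip.finish_job())"
```

```text
the job is handed in; nothing more can be done
None
```

The job is handed in at about 25 s: the filler lid is shut, the dipstick went in until its collar stopped on the mouth and came right out, and it is held level to within a degree or two, about 34 cm above the bench; the verdict was not shown.

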